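# Open the waste bin with its lever and hold it open

### The arm

A 6-joint arm with a two-finger parallel gripper is mounted at the origin on a cart in front of the work surface, level with it; the furniture and walls round the work are solid. World frame = base frame: x ahead of the robot, y to its left, z up, the work surface at z = 0. Lengths are in m, angles in rad, forces in N, time in s.
With the tool pointing down it reaches from about 0.225 to 0.875 m from the base axis. Payload 3.4 kg.
Tool frame: the origin (TCP) lies at the very end of the fingers, on their centre line; the grasp point (between the pads) lies behind it (manip.grasp_offset is the z of the grasp point in the tool frame, in m); z points along the fingers, y is the line along which they close (so a half turn about z gives the same grasp; the last joint's range is limited). The gripper opens to 85 mm and grips with 20 to 120 N. Pads are 22 mm wide; open, the fingers measure 114 mm over their backs; the gripper's body (76 mm by 85 mm) begins 54 mm behind the grasp point. The pads swing forward as they close: fully open they stand 13 mm farther back than shut.
Start: joints at [-1.353, 0.276, 1.505, -0, 1.361, -0.121], TCP at [0.191, -0.542, 0.198] pointing down, gripper open.
Joint ranges: [-2.89, 2.89], [-0.75, 2.08], [0.22, 2.7], [-1.18, 4.32], [0.11, 2.71], [-2.7, 2.7]. Speed limits (rad/s): [2.57, 2.57, 3.14, 3.14, 3.14, 3.14].

### API

Orientations are given as a unit quaternion [w, x, y, z].
In Python, from rig import manip gives the robot as it stands.
- The arm moves only by the shell command python3 -m pendant 'ROWS' [FORCE]. ROWS is JSON, a list of rows, each an object of numbers: "dx", "dy", "dz": the shift along the tool's x, y, z in m; "rx", "ry", "rz": the turn, a rotation vector about the tool's x, y, z in degrees; "hand": the finger opening in m, from 0 to 0.0854. In form: [{"dx": .., "dy": .., "dz": .., "rx": .., "ry": .., "rz": .., "hand": ..}, ...]. A call has 1 to 12 rows; each row shifts and turns the commanded pose from where the row before left it, along the tool's axes as they then stand; what a row does not reach is not made up. A row lasts 1/12 s, in which the tool goes at most 41.7 mm and 7.16 degrees, less where a joint would pass 70% of its speed; a pose out of reach is approached as far as the arm can. A call is refused whole if a number of a shift passes 0.0417 or a number of a turn 7.16, either way. A call with a gripper value outside its range is refused whole. The fingers move at their own pace and stop on an object; FORCE is the grip in N (left out, the last holds). Time passes only in rows, so rows that do not move let the fingers close. It gives the time, the measured TCP pose, the force, the opening and the grip force at its end, in the units of the state.
- manip.get_state(): the state, without advancing time (a new reading comes with each control period).
- manip.get_image(name): name is "side" or "top" or "wrist"; returns a dict with "frame" (400x640x3 uint8, red, green, blue), "fx", "fy", "cx", "cy" (pixels), "position" and "attitude" of the camera in the world; the wrist camera has in their place "mount" (4x4, takes a point from camera to tool coordinates, whose origin is the TCP and whose axes are the flange's). Camera axes: x right, y up, looking along -z (the intrinsics and any distortion apply to the point x, -y, -z); pixel columns grow to the right and rows downward; lengths in m; the calibration is good to about 2 mm. The wrist camera is an equidistant fisheye: a pixel r from the principal point sees the ray r / f radians off the axis. A picture is of the moment at which its call begins: read the wrist's pose just before it. There is no depth.
- manip.sign_off(): hands the job in; it is judged then, once.
The state is a dict: "clock": time; "qpos": joint angles; "qd": joint speeds; "effort": joint torques, N m; "position": TCP position; "ee_rot": TCP orientation; "contact_force": force on the tool from outside, world axes, zero at the start; "moment": the same for the moment, N m; "width": finger opening in m; "gripper_force": force on a finger pad.
Only numpy, scipy, OpenCV 4.12 (cv2) and the standard library are available. Lean on these libraries where they do the work, as an engineer would, in place of code of your own. Each camera call takes 0.05 s, during which the arm holds its last target. There are 200 camera calls.

### The job

Push the catch on the front of the red waste bin aside to the right as far as it goes, then press the long end of the lever all the way down so that it raises the heavy yellow lid, and finish still holding it down, so that the lid stays wide open for me to drop parts in. Open the lid only by pressing the lever: do not touch the lid itself or pull the lever up, and leave the oil filter, tape roll and spark plug where they are.

Things in the scene. Friction and masses are not known exactly. Their poses are not given: they have to be found in the camera images.
- waste_bin: red open-topped steel bin fixed to the worktop, 130 (x) x 160 (y) x 110 mm high; origin at the centre of its underside, z up. +x points to its far side, where the lid is hinged; -x (front) faces roughly to the robot, yaw -0.45 to 0.25 rad; +y is its left, -y its right, seen from the robot. 'bin (x, y, z)' below are points in this frame, mm.
- lid: heavy yellow steel lid, 146 (x) x 170 (y) x 8 mm, 1.1 to 1.7 kg, flat on the bin; upper face 120 mm above the worktop, front edge at bin x = -76. Origin on the hinge line, bin (70, 0, 118). A roller on its left side, bin (30, 113, 106), rests on the lever's short end. Not to be touched. Falls shut when the lever is released.
- lid_turn (a joint): angle of the lid, rad: 0 shut, grows as its front edge rises; with the lever fully down it stands at about 0.45 (front edge about 63 mm up). The catch stops it at about 0.03 when in place.
- lever: steel bar 14 mm wide along the left side of the bin on a fulcrum pin; origin at the pin, bin (-20, 113, 85). The short end runs 62 mm to bin +x under the lid's roller; the long end runs to bin -x, rising to a black rubber press pad in front of the bin. Pressing the pad takes about 6 to 12 N; it comes back up when released.
- lever_turn (a joint): angle of the lever, rad: about 0 at rest, grows as the long end goes down, hard stop at 0.36; negative if the long end is pulled up.
- pad_top (a point): centre of the upper face of the press pad (42 mm along the lever, 34 mm wide, 12 mm thick); at rest at bin (-180, 113, 132). Goes almost straight down with the lever, by about 59 mm, to about 73 mm above the worktop at the stop. Tilted 0.18 rad at rest (outer end high), as much the other way when down. About 80 mm free between pad and bin.
- catch: flat steel turn catch in front of the lid, turning level about an upright pin; origin on the pin. Its 40 mm nose lies over the lid's front edge and locks the lid; its tail points the other way, to the bin's -x, and carries the blue peg. The bar lies 125 to 135 mm above the worktop.
- catch_pivot (a point): point on the catch's upright pin, at bin (-90, -20, 130).
- peg_top (a point): top centre of the blue upright peg on the catch's tail: 15 mm in diameter, 31 mm tall above the bar, top 166 mm above the worktop, 50 mm from the pin. At catch angle 0 it is on the bin's -x side of the pin, at full swing on the bin's -y side (right). Push it level along this arc; it takes about 1 N, and the catch stays where it is left.
- catch_turn (a joint): angle of the catch, rad: 0 straight (nose over the lid), starting between 0 and 0.5, grows as the tail and peg swing to the right (counterclockwise from above), stop at 1.57, where the nose is clear of the lid.
- oil_filter: loose orange oil filter, upright, 71 mm in diameter and 86 mm high, left of the bin and its lever; origin at the centre of its underside. To be left alone.
- tape_roll: loose blue tape roll lying flat, 64 x 77 x 19 mm, in front of the bin; origin at the centre of its underside. To be left alone.
- spark_plug: loose spark plug lying on the worktop, 73 x 24 x 21 mm, left of the press pad; origin at the centre of its underside. To be left alone.

How it is judged:
By the outcome, as a careful person would: the job done as asked, in the order asked, and still so for the second after the job is handed in, while the arm keeps its last pose, push and grip.
It also fails if it takes over 48 s, if anything falls off the work surface, if the arm or the gripper's body presses on something with over 40 N, if the wrist force passes 120 N, or if a joint passes its speed limit or range.

## Working session

There is one attempt and no reset: what is moved stays moved. The work goes in short steps, Python scripts to look and compute and a shell command to move; the robot and the scene stay as the last step left them, time stands still between calls to the robot, and variables do not carry over. Pictures are saved under pics/ and viewed, at most 10 in all, crops included, and the job is handed in when it is done.

```bash
mkdir -p pics; ls
python3 - <<'E'
from rig import manip
import cv2,numpy as np
s=manip.get_state();print(s['clock'],s['position'],s['ee_rot'],manip.grasp_offset)
for n in("top","side"):
    d=manip.get_image(n);cv2.imwrite(f'pics/{n}0.png',d['frame'][:,:,::-1])
    print(n,{k:(np.round(v,4).tolist() if k!='frame' else 0) for k,v in d.items()})
E
```

```text
pics
0.0 [ 0.19095121 -0.54173612  0.19711136] [-9.45596832e-04  9.85687565e-01  1.68579735e-01 -5.18295562e-05] -0.0187
top {'frame': 0, 'fx': 411.6673, 'fy': 411.6673, 'cx': 316.5141, 'cy': 200.1532, 'position': [0.4132, 0.2871, 0.9664], 'attitude': [0.7075, 0.0426, -0.0332, -0.7046]}
side {'frame': 0, 'fx': 423.9974, 'fy': 423.9974, 'cx': 319.3922, 'cy': 194.7733, 'position': [0.162, 0.9575, 0.5339], 'attitude': [-0.2066, -0.1104, 0.4862, 0.8419]}
```

View pics/top0.png

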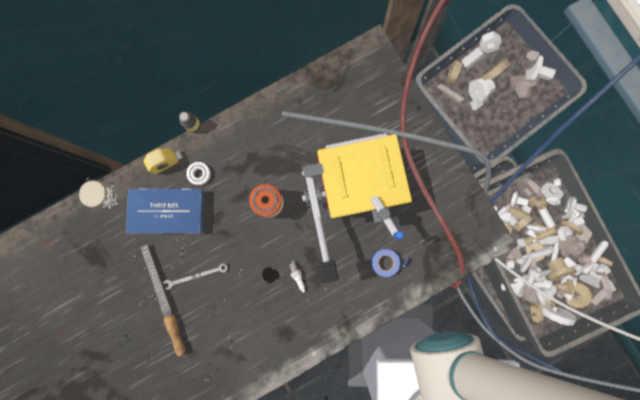

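View pics/side0.png

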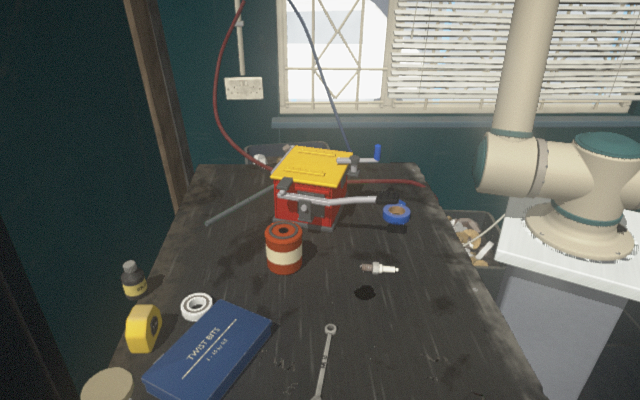

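The top view shows the yellow lid at (365,177), blue peg top at about (399,235), black pad at (327,271), tape roll at (386,263), plug at (298,277). In the side view the peg is at (378,153) and the pad at about (388,197).

```bash
cat > h.py <<'E'
import numpy as np,cv2
from scipy.spatial.transform import Rotation as R
def rot(q): return R.from_quat([q[1],q[2],q[3],q[0]])
def ray(d,uv):
    v=np.array([(uv[0]-d['cx'])/d['fx'],-(uv[1]-d['cy'])/d['fy'],-1.]);return np.array(d['position']),rot(d['attitude']).apply(v)
def onz(d,uv,z):
    o,v=ray(d,uv);return o+v*(z-o[2])/v[2]
def tri(a,ua,b,ub):
    (o,v),(p,w)=ray(a,ua),ray(b,ub);s=np.linalg.lstsq(np.c_[v,-w],p-o,rcond=None)[0]
    A,B=o+s[0]*v,p+s[1]*w;return (A+B)/2,np.linalg.norm(A-B)
def blobs(f,lo,hi,box,amin=8):
    h=cv2.cvtColor(f,cv2.COLOR_RGB2HSV);m=cv2.inRange(h,lo,hi);k=np.zeros_like(m);x0,y0,x1,y1=box;k[y0:y1,x0:x1]=255
    m&=k;c=cv2.findContours(m,cv2.RETR_EXTERNAL,cv2.CHAIN_APPROX_NONE)[0]
    return sorted([x for x in c if cv2.contourArea(x)>=amin],key=cv2.contourArea,reverse=True)
E
python3 - <<'E'
from h import *
from rig import manip
t=manip.get_image('top');s=manip.get_image('side')
c=blobs(t['frame'],(18,120,90),(35,255,255),(290,110,430,240))[0]
hull=cv2.convexHull(c)
r=cv2.minAreaRect(hull)
P=np.array([onz(t,p,.12)[:2] for p in hull[:,0].astype(float)],np.float32)
rr=cv2.minAreaRect(P*1000);print('lid',rr)
for n,d,b in(('t',t,(370,200,420,250)),('s',s,(360,135,395,175))):
    for q in blobs(d['frame'],(105,150,60),(125,255,255),b,4):
        print(n,cv2.boundingRect(q),cv2.contourArea(q),q[:,0].mean(0))
for n,d,b in(('t',t,(312,255,345,290)),('s',s,(370,180,400,210))):
    for q in blobs(d['frame'],(0,0,0),(180,255,38),b,20): print(n,'pad',cv2.minAreaRect(q))
a=cv2.resize(t['frame'][190:290,290:420],None,fx=6,fy=6,interpolation=2)
b=cv2.resize(s['frame'][130:230,260:420],None,fx=4.9,fy=6,interpolation=2)
cv2.imwrite('pics/ca.png',a[:,:,::-1]);cv2.imwrite('pics/cb.png',b[:,:,::-1])
E
```

```text
lid ((555.9204711914062, 200.70062255859375), (148.46554565429688, 172.54800415039062), 11.946685791015625)
t (395, 232, 8, 6) 30.0 [398.45 234.8 ]
```

View pics/ca.png

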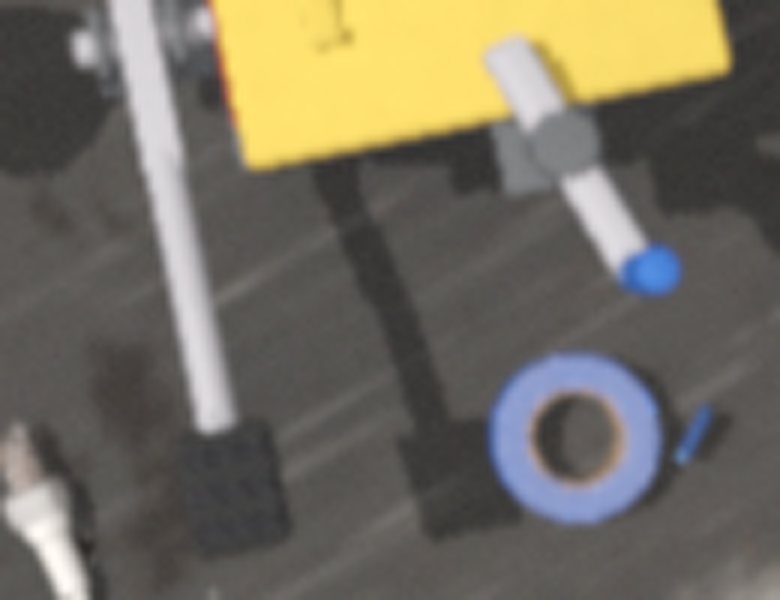

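View pics/cb.png

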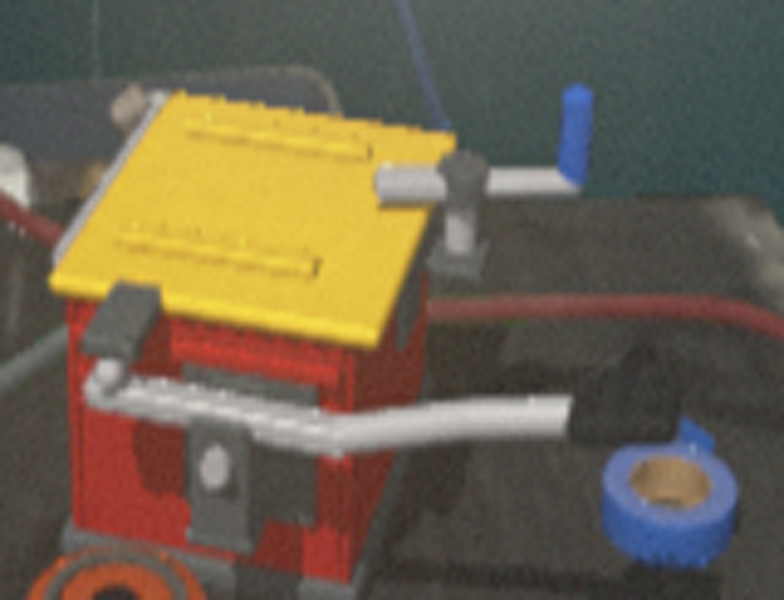

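Crops: the peg top is at (399.2,234.7) in the top view and (377.8,145.5) in the side view, the pin cap at (384.3,213.3), and the pad face centre at about (329,271).

```bash
cat >> h.py <<'E'
YAW=0.2085
C,S=np.cos(YAW),np.sin(YAW)
RB=np.array([[C,-S,0],[S,C,0],[0,0,1]])
O=np.array([.5559,.2007,0])-RB@np.array([-.003,0,0])
def bw(*p): return O+RB@(np.array(p)/1000.)
E
python3 - <<'E'
from h import *
from rig import manip
t=manip.get_image('top');s=manip.get_image('side')
print('O',O)
pt=onz(t,(399.2,234.7),.166);pv=onz(t,(384.3,213.3),.14);pd=onz(t,(329.2,271.2),.132)
print('peg',pt,tri(t,(399.2,234.7),s,(377.8,145.7)))
print('pivot',pv,'pred',bw(-90,-20,130));print('pad',pd,'pred',bw(-180,113,132))
b=RB.T@(pt-bw(-90,-20,130));print('peg rel bin',b*1000,np.hypot(*b[:2]),'angle',np.arctan2(-b[1],-b[0]))
print('tape',onz(t,(386,263),.019),'hinge',bw(70,0,118))
q=rot(manip.get_state()['ee_rot']).as_matrix();print(q)
for a in (.4,.6,.8,1,1.2,1.4,1.57): print(a,bw(-90-50*np.cos(a),-20-50*np.sin(a),166))
E
```

```text
O [0.55883503 0.20132098 0.        ]
peg [0.4326666  0.13780997 0.166     ] (array([0.43245175, 0.13716201, 0.163072  ]), np.float64(0.0006067590437011536))
pivot [0.47599703 0.1620916  0.14      ] pred [0.47492405 0.16312479 0.13      ]
pad [0.36006007 0.27236896 0.132     ] pred [0.35934321 0.27461501 0.132     ]
peg rel bin [-46.58224471 -16.01958664  36.        ] 0.04925984854145749 angle 0.3312293105740288
tape [0.37199858 0.1413672  0.019     ] hinge [0.627319   0.21581046 0.118     ]
[[ 9.43173204e-01  3.32301507e-01 -1.25520828e-04]
 [ 3.32301525e-01 -9.43173043e-01  5.54364456e-04]
 [ 6.58282830e-05 -5.64572462e-04 -9.99999838e-01]]
0.4 [0.43389873 0.13454292 0.166     ]
0.6 [0.44039485 0.12696219 0.166     ]
0.8 [0.44826754 0.12082314 0.166     ]
1 [0.45720293 0.11637052 0.166     ]
1.2 [0.46684482 0.11378185 0.166     ]
1.4 [0.47680879 0.11316033 0.166     ]
1.57 [0.48523473 0.11419944 0.166     ]
```

```bash
cat >> h.py <<'E'
def go(b,head=None):
    """bin-frame TCP target (mm) -> shift in present tool axes (mm); turn rz for tool-x heading in bin (deg)"""
    from rig import manip
    s=manip.get_state();M=rot(s['ee_rot']).as_matrix();p=np.array(s['position'])
    print('t',s['clock'],'bin pos',np.round(1000*RB.T@(p-O),1),'F',np.round(s['contact_force'],1),'w',s['width'])
    print('shift',np.round(1000*M.T@(bw(*b)-p),1),'tilt',np.round(M[:,2],3))
    h=np.degrees(np.arctan2(M[1,0],M[0,0])-YAW);print('heading',h,'rz',None if head is None else h-head)
E
r='{"dx":0.0214,"dy":-0.0288,"hand":0}'
python3 -m pendant '[{"dx":0.0214,"dy":-0.0288,"hand":0},{"dx":0.0214,"dy":-0.0288},{"dx":0.0214,"dy":-0.0288},{"dx":0.0214,"dy":-0.0288},{"dx":0.0214,"dy":-0.0288},{"dx":0.0214,"dy":-0.0288},{"dx":0.0214,"dy":-0.0288},{"dx":0.0214,"dy":-0.0288},{"dx":0.0214,"dy":-0.0288},{"dx":0.0214,"dy":-0.0288},{"dx":0.0214,"dy":-0.0288},{"dx":0.0214,"dy":-0.0288}]'
python3 -c "from h import *;go((-164,-23,200),-35.6)"
```

```text
t 0.3 bin pos [-513.7 -651.3  197.7] F [1.2 0.2 0.1] w 0.08533503699447463
shift [ 428.4 -577.5   -1.9] tilt [-0.     0.001 -1.   ]
heading 7.462358354481337 rz 43.06235835448134invalid input
```

```bash
python3 -m pendant '[{"dx":0.0214,"dy":-0.0288,"dz":0,"rx":0,"ry":0,"rz":0,"hand":0},{"dx":0.0214,"dy":-0.0288,"dz":0,"rx":0,"ry":0,"rz":0,"hand":0}]'; python3 -c "from h import *;go((-164,-23,200),-35.6)"
```

```text
clock: 0.47
position: [0.2122, -0.4743, 0.1973]
ee_rot: [-0.0, 0.986, 0.167, 0.0]
contact_force: [1.0, 1.2, -0.7]
width: 0.0638
gripper_force: 0.0
t 0.4667 bin pos [-479.  -589.2  197.3] F [ 1.   1.2 -0.7] w 0.06375204374630122
shift [ 384.7 -521.4   -2.5] tilt [-0.  0. -1.]
heading 7.333928696352468 rz 42.93392869635247
```

```bash
python3 -m pendant '[{"dx":0.0214,"dy":-0.029,"dz":0,"rx":0,"ry":0,"rz":0,"hand":0},{"dx":0.0214,"dy":-0.029,"dz":0,"rx":0,"ry":0,"rz":0,"hand":0},{"dx":0.0214,"dy":-0.029,"dz":0,"rx":0,"ry":0,"rz":0,"hand":0},{"dx":0.0214,"dy":-0.029,"dz":0,"rx":0,"ry":0,"rz":0,"hand":0},{"dx":0.0214,"dy":-0.029,"dz":0,"rx":0,"ry":0,"rz":0,"hand":0},{"dx":0.0214,"dy":-0.029,"dz":0,"rx":0,"ry":0,"rz":0,"hand":0},{"dx":0.0214,"dy":-0.029,"dz":0,"rx":0,"ry":0,"rz":0,"hand":0},{"dx":0.0214,"dy":-0.029,"dz":0,"rx":0,"ry":0,"rz":0,"hand":0},{"dx":0.0214,"dy":-0.029,"dz":0,"rx":0,"ry":0,"rz":0,"hand":0},{"dx":0.0214,"dy":-0.029,"dz":0,"rx":0,"ry":0,"rz":0,"hand":0},{"dx":0.0214,"dy":-0.029,"dz":0,"rx":0,"ry":0,"rz":0,"hand":0},{"dx":0.0214,"dy":-0.029,"dz":0,"rx":0,"ry":0,"rz":0,"hand":0}]'; python3 -c "from h import *;go((-164,-23,200),-35.6)"
```

```text
clock: 1.47
position: [0.3389, -0.0586, 0.1983]
ee_rot: [0.0, 0.986, 0.168, 0.001]
contact_force: [1.3, 0.4, -0.3]
width: -0.0
gripper_force: 0.0
t 1.4667 bin pos [-268.9 -208.8  198.3] F [ 1.3  0.4 -0.3] w -9.403944458221198e-06
shift [ 128.1 -170.6   -1.8] tilt [ 0.001 -0.001 -1.   ]
heading 7.437164106790735 rz 43.03716410679073
```

```bash
python3 -m pendant '[{"dx":0.021,"dy":-0.028,"dz":0,"rx":0,"ry":0,"rz":0,"hand":0},{"dx":0.021,"dy":-0.028,"dz":0,"rx":0,"ry":0,"rz":0,"hand":0},{"dx":0.021,"dy":-0.028,"dz":0,"rx":0,"ry":0,"rz":0,"hand":0},{"dx":0.021,"dy":-0.028,"dz":0,"rx":0,"ry":0,"rz":0,"hand":0},{"dx":0.021,"dy":-0.028,"dz":0,"rx":0,"ry":0,"rz":0,"hand":0},{"dx":0.0205,"dy":-0.028,"dz":0,"rx":0,"ry":0,"rz":0,"hand":0},{"dx":0,"dy":0,"dz":0,"rx":0,"ry":0,"rz":7.15,"hand":0},{"dx":0,"dy":0,"dz":0,"rx":0,"ry":0,"rz":7.15,"hand":0},{"dx":0,"dy":0,"dz":0,"rx":0,"ry":0,"rz":7.15,"hand":0},{"dx":0,"dy":0,"dz":0,"rx":0,"ry":0,"rz":7.15,"hand":0},{"dx":0,"dy":0,"dz":0,"rx":0,"ry":0,"rz":7.15,"hand":0},{"dx":0,"dy":0,"dz":0,"rx":0,"ry":0,"rz":7.15,"hand":0}]'; python3 -m pendant '[{"dx":0,"dy":0,"dz":0,"rx":0,"ry":0,"rz":0,"hand":0}]'; python3 -c "from h import *;go((-164,-23,148),-35.6)"
```

```text
clock: 2.47
position: [0.4013, 0.1401, 0.198]
ee_rot: [0.0, 0.978, -0.206, 0.0]
contact_force: [0.0, 0.4, -0.3]
width: 0.0
gripper_force: 0.0
clock: 2.55
position: [0.4013, 0.14, 0.198]
ee_rot: [0.0, 0.979, -0.204, 0.0]
contact_force: [0.2, 0.3, -0.7]
width: -0.0003
gripper_force: 0.0
t 2.55 bin pos [-166.8  -27.4  198. ] F [ 0.2  0.3 -0.7] w -0.0002925443913308596
shift [-0.3 -5.2 50. ] tilt [ 0. -0. -1.]
heading -35.54187111649315 rz 0.05812888350685341
```

```bash
python3 -m pendant '[{"dx":0,"dy":-0.005,"dz":0.025,"rx":0,"ry":0,"rz":0,"hand":0},{"dx":0,"dy":0,"dz":0.025,"rx":0,"ry":0,"rz":0,"hand":0},{"dx":0,"dy":0,"dz":0,"rx":0,"ry":0,"rz":0,"hand":0},{"dx":0.006,"dy":0,"dz":0,"rx":0,"ry":0,"rz":0,"hand":0},{"dx":0.006,"dy":0,"dz":0,"rx":0,"ry":0,"rz":0,"hand":0},{"dx":0.006,"dy":0,"dz":0,"rx":0,"ry":0,"rz":0,"hand":0},{"dx":0.006,"dy":0,"dz":0,"rx":0,"ry":0,"rz":0,"hand":0},{"dx":0.006,"dy":0,"dz":0,"rx":0,"ry":0,"rz":0,"hand":0},{"dx":0.006,"dy":0,"dz":0,"rx":0,"ry":0,"rz":0,"hand":0},{"dx":0.006,"dy":0,"dz":0,"rx":0,"ry":0,"rz":0,"hand":0},{"dx":0.006,"dy":0,"dz":0,"rx":0,"ry":0,"rz":0,"hand":0},{"dx":0.006,"dy":0,"dz":0,"rx":0,"ry":0,"rz":0,"hand":0}]'
python3 - <<'E'
from h import *
from rig import manip
go((-108,-63,148))
t=manip.get_image('top');s=manip.get_image('side')
a=cv2.resize(t['frame'][170:290,310:430],None,fx=4.5,fy=4.5);b=cv2.resize(s['frame'][100:220,280:400],(540,540))
cv2.imwrite('pics/m1.png',cv2.resize(np.hstack([a,b]),(800,400))[:,:,::-1])
E
```

```text
clock: 3.55
position: [0.4535, 0.1227, 0.148]
ee_rot: [0.0, 0.979, -0.204, 0.0]
contact_force: [0.1, 0.4, -0.2]
width: 0.0
gripper_force: 0.0
t 3.55 bin pos [-119.3  -55.1  148. ] F [ 0.1  0.4 -0.2] w 3.406488880158692e-05
shift [13.8 -0.1  0. ] tilt [ 0. -0. -1.]
heading -35.43718202533122 rz None
```

View pics/m1.png

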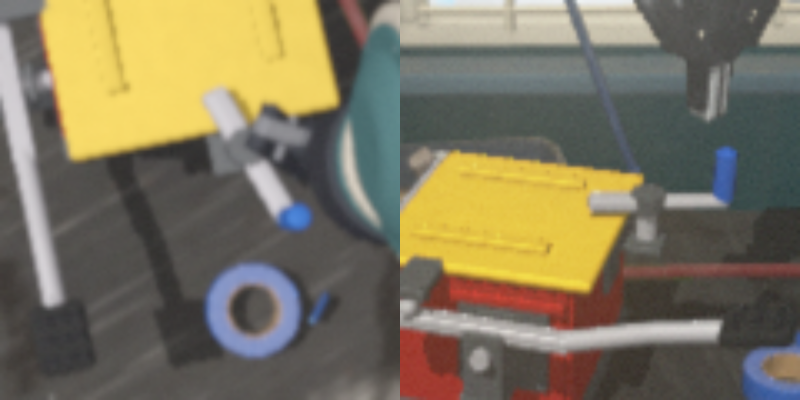

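Peg unmoved at (294,216). The closed fingers show at (280,130) in the top crop and their tip at (710,118) in the side crop, not next to the peg. I'll triangulate the real tip.

Run:
```python
from h import *
from rig import manip
t=manip.get_image('top');s=manip.get_image('side')
st=manip.get_state();p=np.array(st['position']);print(st['clock'],p,st['qpos'])
def proj(d,P):
    c=rot(d['attitude']).inv().apply(P-np.array(d['position']));return d['cx']+d['fx']*c[0]/-c[2],d['cy']-d['fy']*c[1]/-c[2]
print('tip expected',proj(t,p),proj(s,p))
print('tri',tri(t,(393,207.5),s,(492.5-280+160.5,135.5)))
print('peg proj',proj(t,np.array([.4324,.1375,.166])),proj(s,np.array([.4324,.1375,.166])))
```

```text
3.75 [0.45277933 0.12288428 0.14781024] [1.16512166e-01 1.53571725e-01 1.80046366e+00 4.36782425e-05
 1.18830463e+00 2.09755842e+00]
tip expected (np.float64(404.8695428921069), np.float64(224.76873854655966)) (np.float64(370.76484807883634), np.float64(147.95226494149748))
tri (array([0.46389133, 0.1460432 , 0.18602555]), np.float64(0.04141699290862625))
peg proj (np.float64(399.3630678434385), np.float64(234.83910082469998)) (np.float64(377.74122330452724), np.float64(144.51454638258247))
```

Run:
```python
from h import *
from rig import manip
t=manip.get_image('top');s=manip.get_image('side')
print(manip.get_state()['clock'])
a=t['frame'][180:260,350:430];b=s['frame'][100:180,330:410]
cv2.imwrite('pics/m2.png',np.hstack([cv2.resize(x,(400,400),interpolation=2) for x in(a,b)])[:,:,::-1])
```

```text
3.85
```

View pics/m2.png

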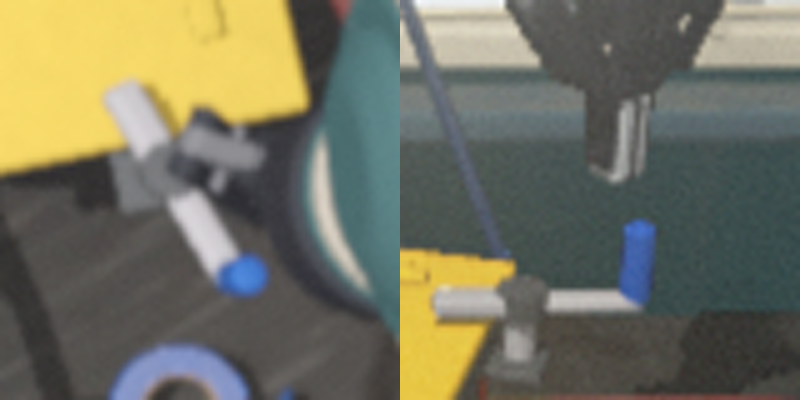

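Tip at (612,182) in the side crop is visibly above and behind the peg. In the top crop it is at about (185,160), near the pin cap. This disagrees with the reported pose.

Run:
```python
from h import *
from rig import manip
t=manip.get_image('top');s=manip.get_image('side');w=manip.get_image('wrist')
p=np.array(manip.get_state()['position'])
def proj(d,P):
    c=rot(d['attitude']).inv().apply(P-np.array(d['position']));return np.round([d['cx']+d['fx']*c[0]/-c[2],d['cy']-d['fy']*c[1]/-c[2]],1)
for z in (.148,.165,.18,.2,.22,.25):
    P=np.array([p[0],p[1],z]);print(z,proj(t,P),proj(s,P))
for ut in((386,213),(390,210),(394,214)): print(ut,tri(t,ut,s,(372.4,136.4)))
print(np.round(w['mount'],3),w['fx'],w['cx'],w['cy'])
cv2.imwrite('pics/w.png',w['frame'][:,:,::-1])
```

```text
0.148 [404.8 224.9] [370.8 147.9]
0.165 [406.5 224.4] [371.4 140.9]
0.18 [408.1 224.1] [371.9 134.6]
0.2 [410.4 223.5] [372.6 126. ]
0.22 [412.7 223. ] [373.3 117.2]
0.25 [416.5 222.1] [374.5 103.7]
(386, 213) (array([0.45630617, 0.1610457 , 0.19031221]), np.float64(0.034644611924224966))
(390, 210) (array([0.46088825, 0.15238911, 0.18652105]), np.float64(0.03764136809100411))
(394, 214) (array([0.45808405, 0.14589574, 0.18403772]), np.float64(0.028077285897973547))
[[-0.001  0.947  0.321  0.082]
 [ 1.     0.001  0.001 -0.   ]
 [ 0.     0.321 -0.947 -0.176]
 [ 0.     0.     0.     1.   ]] 309.70691628693146 321.2259062451833 202.6908340680204
```

View pics/w.png

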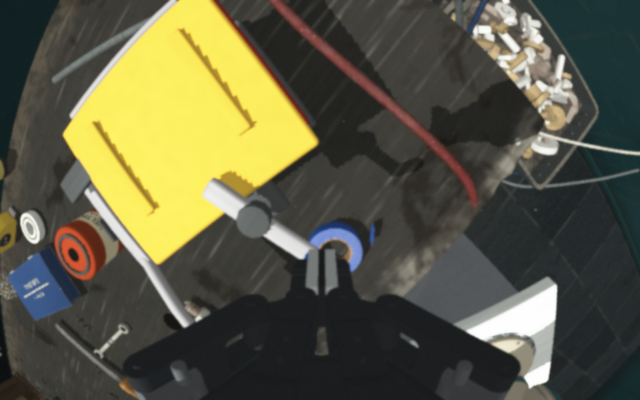

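The wrist view shows the shut fingertips at about (325,250), over the peg. The side view puts them at z≈0.176, so the shut tips are about 28 mm short of the reported TCP and passed over the peg. I'll back off, go 28 mm lower beside the peg and check.

```bash
python3 -m pendant '[{"dx":-0.027,"dy":0,"dz":0,"rx":0,"ry":0,"rz":0,"hand":0},{"dx":-0.027,"dy":0,"dz":0,"rx":0,"ry":0,"rz":0,"hand":0},{"dx":0,"dy":0,"dz":0,"rx":0,"ry":0,"rz":0,"hand":0},{"dx":0,"dy":0,"dz":0.014,"rx":0,"ry":0,"rz":0,"hand":0},{"dx":0,"dy":0,"dz":0.012,"rx":0,"ry":0,"rz":0,"hand":0},{"dx":0,"dy":0,"dz":0,"rx":0,"ry":0,"rz":0,"hand":0}]'
python3 - <<'E'
from h import *
from rig import manip
go((-164,-23,122))
w=manip.get_image('wrist');s=manip.get_image('side')
a=w['frame'][140:300,240:400];b=s['frame'][100:180,330:410]
cv2.imwrite('pics/m3.png',np.hstack([cv2.resize(x,(400,400),interpolation=2) for x in(a,b)])[:,:,::-1])
E
```

```text
clock: 4.5
position: [0.4017, 0.1443, 0.1204]
ee_rot: [0.001, 0.979, -0.203, -0.002]
contact_force: [-0.5, 0.1, -0.3]
width: 0.0003
gripper_force: 0.0
t 4.5 bin pos [-165.5  -23.3  120.4] F [-0.5  0.1 -0.3] w 0.00033628416047773414
shift [ 1.1 -1.1 -1.6] tilt [-0.003 -0.001 -1.   ]
heading -35.40246801523122 rz None
```

View pics/m3.png

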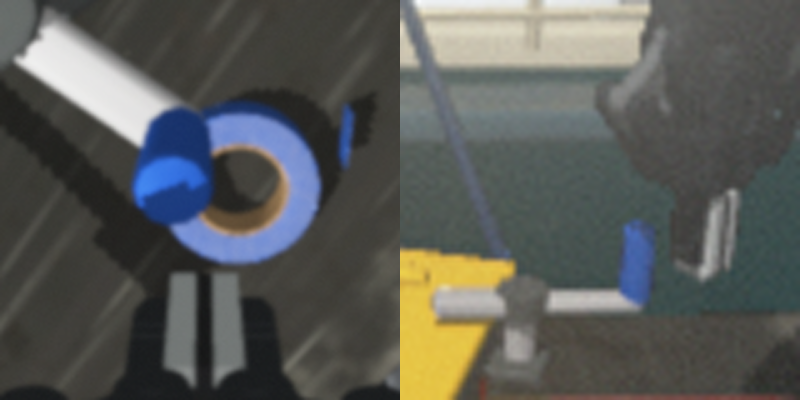

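The fingers are now at peg height (tip row about 156, between the peg top at 144 and the bar at 160). The peg is ahead and slightly left of centre. I'll shift 3 mm left and push.

```bash
python3 -m pendant '[{"dx":0,"dy":-0.003,"dz":0,"rx":0,"ry":0,"rz":0,"hand":0},{"dx":0.006,"dy":0,"dz":0,"rx":0,"ry":0,"rz":0,"hand":0},{"dx":0.006,"dy":0,"dz":0,"rx":0,"ry":0,"rz":0,"hand":0},{"dx":0.006,"dy":0,"dz":0,"rx":0,"ry":0,"rz":0,"hand":0},{"dx":0.006,"dy":0,"dz":0,"rx":0,"ry":0,"rz":0,"hand":0},{"dx":0.006,"dy":0,"dz":0,"rx":0,"ry":0,"rz":0,"hand":0},{"dx":0.006,"dy":0,"dz":0,"rx":0,"ry":0,"rz":0,"hand":0},{"dx":0.006,"dy":0,"dz":0,"rx":0,"ry":0,"rz":0,"hand":0},{"dx":0.006,"dy":0,"dz":0,"rx":0,"ry":0,"rz":0,"hand":0},{"dx":0.006,"dy":0,"dz":0,"rx":0,"ry":0,"rz":0,"hand":0},{"dx":0.006,"dy":0,"dz":0,"rx":0,"ry":0,"rz":0,"hand":0}]'
python3 - <<'E'
from h import *
from rig import manip
go((-108,-63,122))
w=manip.get_image('wrist');s=manip.get_image('side')
a=w['frame'][100:300,220:420];b=s['frame'][100:180,330:410]
cv2.imwrite('pics/m4.png',np.hstack([cv2.resize(x,(400,400),interpolation=2) for x in(a,b)])[:,:,::-1])
E
```

```text
clock: 5.52
position: [0.4607, 0.1235, 0.1221]
ee_rot: [-0.001, 0.979, -0.204, 0.0]
contact_force: [-0.9, 1.8, 0.0]
width: -0.0002
gripper_force: 0.7
t 5.5167 bin pos [-112.1  -55.8  122.1] F [-0.9  1.8  0. ] w -0.0001593671167838706
shift [7.6 3.5 0.1] tilt [ 0.001  0.001 -1.   ]
heading -35.45565314694756 rz None
```

View pics/m4.png

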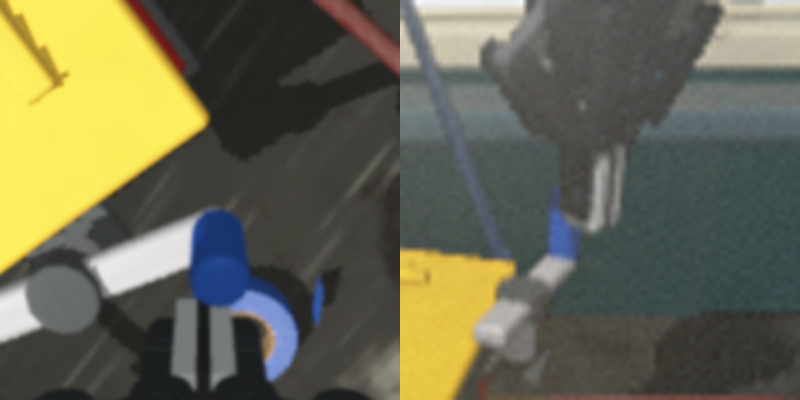

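The peg sits squarely ahead of the fingers and the catch has swung most of the way round. I'll continue in small steps to the stop, watching the force.

```bash
python3 -m pendant '[{"dx":0.003,"dy":0,"dz":0,"rx":0,"ry":0,"rz":0,"hand":0},{"dx":0.003,"dy":0,"dz":0,"rx":0,"ry":0,"rz":0,"hand":0},{"dx":0.002,"dy":0,"dz":0,"rx":0,"ry":0,"rz":0,"hand":0},{"dx":0,"dy":0,"dz":0,"rx":0,"ry":0,"rz":0,"hand":0}]'; python3 -m pendant '[{"dx":0.002,"dy":0,"dz":0,"rx":0,"ry":0,"rz":0,"hand":0},{"dx":0,"dy":0,"dz":0,"rx":0,"ry":0,"rz":0,"hand":0}]';  python3 -c "from h import *;go((-108,-63,122))"
```

```text
clock: 5.95
position: [0.4673, 0.1202, 0.122]
ee_rot: [-0.0, 0.979, -0.204, 0.0]
contact_force: [-0.4, 0.5, 0.3]
width: 0.0002
gripper_force: 0.2
clock: 6.12
position: [0.4689, 0.1195, 0.122]
ee_rot: [-0.0, 0.979, -0.204, 0.0]
contact_force: [-0.3, 1.8, 0.1]
width: 0.0002
gripper_force: 0.5
t 6.1167 bin pos [-104.9  -61.5  122. ] F [-0.3  1.8  0.1] w 0.0002457331180286418
shift [-1.6  3.  -0. ] tilt [ 0.  0. -1.]
heading -35.433861353664106 rz None
```

```bash
python3 -m pendant '[{"dx":0.002,"dy":0,"dz":0,"rx":0,"ry":0,"rz":0,"hand":0},{"dx":0,"dy":0,"dz":0,"rx":0,"ry":0,"rz":0,"hand":0}]' | grep -E "pos|cont"; python3 -m pendant '[{"dx":0.002,"dy":0,"dz":0,"rx":0,"ry":0,"rz":0,"hand":0},{"dx":0,"dy":0,"dz":0,"rx":0,"ry":0,"rz":0,"hand":0}]' | grep -E "pos|cont"
python3 -m pendant '[{"dx":0.001,"dy":0,"dz":0,"rx":0,"ry":0,"rz":0,"hand":0},{"dx":0,"dy":0,"dz":0,"rx":0,"ry":0,"rz":0,"hand":0}]' | grep -E "pos|cont"
```

```text
position: [0.4691, 0.1193, 0.1219]
contact_force: [-3.3, 4.7, 2.1]
position: [0.4692, 0.1192, 0.1217]
contact_force: [-6.7, 5.2, 4.3]
position: [0.4692, 0.1192, 0.1217]
contact_force: [-8.5, 5.8, 5.6]
```

The stop is reached: the position no longer advances and the force is rising. I'll back off, raise the tool and check the peg.

```bash
python3 -m pendant '[{"dx":-0.015,"dy":0,"dz":0,"rx":0,"ry":0,"rz":0,"hand":0},{"dx":-0.025,"dy":0,"dz":0,"rx":0,"ry":0,"rz":0,"hand":0},{"dx":0,"dy":0,"dz":-0.03,"rx":0,"ry":0,"rz":0,"hand":0},{"dx":0,"dy":0,"dz":-0.03,"rx":0,"ry":0,"rz":0,"hand":0},{"dx":-0.03,"dy":0,"dz":0,"rx":0,"ry":0,"rz":0,"hand":0},{"dx":-0.03,"dy":0,"dz":0,"rx":0,"ry":0,"rz":0,"hand":0},{"dx":0,"dy":0,"dz":0,"rx":0,"ry":0,"rz":0,"hand":0}]' >/dev/null
python3 - <<'E'
from h import *
from rig import manip
go((-183,113,175))
t=manip.get_image('top');s=manip.get_image('side')
for n,d,b in(('t',t,(370,150,450,245)),('s',s,(330,120,395,165))):
    for q in blobs(d['frame'],(105,120,40),(125,255,255),b,6): print(n,cv2.boundingRect(q),cv2.contourArea(q))
def proj(d,P):
    c=rot(d['attitude']).inv().apply(P-np.array(d['position']));return np.round([d['cx']+d['fx']*c[0]/-c[2],d['cy']-d['fy']*c[1]/-c[2]],1)
for a in(1.4,1.5,1.57):
    P=bw(-90-50*np.cos(a),-20-50*np.sin(a),166);print(a,proj(t,P),proj(s,P))
E
```

```text
t 7.2 bin pos [-187.2   -4.8  182.3] F [-0.1 -0.3 -1.2] w -0.0001166620749182366
shift [-64.7 -98.6   7.4] tilt [-0.002 -0.    -1.   ]
heading -35.320614656805866 rz None
t (405, 203, 11, 10) 58.0
s (356, 136, 6, 14) 49.0
1.4 [411.5 212. ] [363.  136.9]
1.5 [411.3 209.4] [360.9 136.6]
1.57 [410.9 207.7] [359.4 136.4]
```

The peg is at full swing (measured (410,208) and (359,·), matching angle 1.57). Now over the press pad.

```bash
python3 -m pendant '[{"dx":-0.0162,"dy":-0.0247,"dz":0,"rx":0,"ry":0,"rz":0,"hand":0},{"dx":-0.0162,"dy":-0.0247,"dz":0,"rx":0,"ry":0,"rz":0,"hand":0},{"dx":-0.0162,"dy":-0.0247,"dz":0,"rx":0,"ry":0,"rz":0,"hand":0},{"dx":-0.0162,"dy":-0.0247,"dz":0,"rx":0,"ry":0,"rz":0,"hand":0},{"dx":0,"dy":0,"dz":0.03,"rx":0,"ry":0,"rz":0,"hand":0},{"dx":0,"dy":0,"dz":0,"rx":0,"ry":0,"rz":0,"hand":0}]' >/dev/null
python3 - <<'E'
from h import *
from rig import manip
go((-183,113,105))
w=manip.get_image('wrist');s=manip.get_image('side')
a=w['frame'][120:320,220:420];b=s['frame'][120:240,320:440]
cv2.imwrite('pics/m5.png',np.hstack([cv2.resize(x,(400,400),interpolation=2) for x in(a,b)])[:,:,::-1])
E
```

```text
t 7.8 bin pos [-179.7  111.6  148.4] F [-0.2  0.2 -1.3] w -0.0002945254987940987
shift [-3.4  0.5 43.4] tilt [-0.005 -0.004 -1.   ]
heading -35.28879026534705 rz None
```

View pics/m5.png

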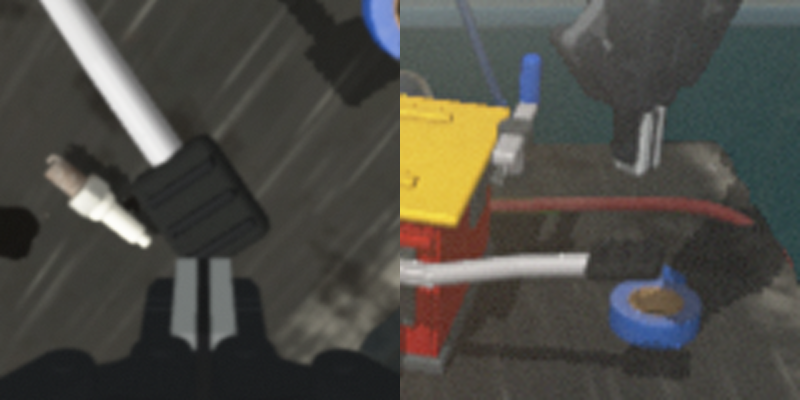

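The fingers stand in line above the pad and the way is clear. I'll descend and press.

```bash
python3 -m pendant '[{"dx":-0.003,"dy":0,"dz":0.015,"rx":0,"ry":0,"rz":0,"hand":0},{"dx":0,"dy":0,"dz":0.015,"rx":0,"ry":0,"rz":0,"hand":0},{"dx":0,"dy":0,"dz":0.008,"rx":0,"ry":0,"rz":0,"hand":0},{"dx":0,"dy":0,"dz":0.005,"rx":0,"ry":0,"rz":0,"hand":0},{"dx":0,"dy":0,"dz":0.004,"rx":0,"ry":0,"rz":0,"hand":0},{"dx":0,"dy":0,"dz":0.004,"rx":0,"ry":0,"rz":0,"hand":0},{"dx":0,"dy":0,"dz":0.004,"rx":0,"ry":0,"rz":0,"hand":0},{"dx":0,"dy":0,"dz":0,"rx":0,"ry":0,"rz":0,"hand":0}]'; python3 -c "from h import *;go((-185,113,48))"
```

```text
clock: 8.57
position: [0.3594, 0.2749, 0.0971]
ee_rot: [-0.0, 0.979, -0.204, 0.0]
contact_force: [0.5, -0.8, 3.5]
width: -0.0003
gripper_force: 1.4
t 8.5667 bin pos [-179.8  113.3   97.1] F [ 0.5 -0.8  3.5] w -0.0002748150170067819
shift [-4.1  3.2 49.1] tilt [ 0.001  0.    -1.   ]
heading -35.44459058403941 rz None
```

```bash
python3 -m pendant '[{"dx":0,"dy":0,"dz":0.005,"rx":0,"ry":0,"rz":0,"hand":0},{"dx":0,"dy":0,"dz":0.005,"rx":0,"ry":0,"rz":0,"hand":0},{"dx":0,"dy":0,"dz":0.005,"rx":0,"ry":0,"rz":0,"hand":0},{"dx":0,"dy":0,"dz":0.005,"rx":0,"ry":0,"rz":0,"hand":0},{"dx":0,"dy":0,"dz":0.005,"rx":0,"ry":0,"rz":0,"hand":0},{"dx":0,"dy":0,"dz":0,"rx":0,"ry":0,"rz":0,"hand":0}]'|grep -E "pos|cont"; python3 -m pendant '[{"dx":-0.001,"dy":0.0005,"dz":0.005,"rx":0,"ry":0,"rz":0,"hand":0},{"dx":-0.001,"dy":0.0005,"dz":0.005,"rx":0,"ry":0,"rz":0,"hand":0},{"dx":-0.001,"dy":0.0005,"dz":0.005,"rx":0,"ry":0,"rz":0,"hand":0},{"dx":-0.001,"dy":0.0005,"dz":0.005,"rx":0,"ry":0,"rz":0,"hand":0},{"dx":0,"dy":0,"dz":0.005,"rx":0,"ry":0,"rz":0,"hand":0},{"dx":0,"dy":0,"dz":0,"rx":0,"ry":0,"rz":0,"hand":0}]'|grep -E "pos|cont";python3 -c "from h import *;go((-185,113,42))"
```

```text
position: [0.3566, 0.2743, 0.0718]
contact_force: [-5.4, -0.6, 6.4]
position: [0.3557, 0.2744, 0.0479]
contact_force: [0.3, -3.1, 6.6]
t 9.5667 bin pos [-183.6  113.5   47.9] F [ 0.3 -3.1  6.6] w -3.9442837983961186e-05
shift [-0.9  1.2  5.9] tilt [ 0.003 -0.001 -1.   ]
heading -35.37505093521319 rz None
```

```bash
for i in 1 ; do python3 -m pendant '[{"dx":-0.001,"dy":0,"dz":0.003,"rx":0,"ry":0,"rz":0,"hand":0},{"dx":0,"dy":0,"dz":0.003,"rx":0,"ry":0,"rz":0,"hand":0},{"dx":0,"dy":0,"dz":0,"rx":0,"ry":0,"rz":0,"hand":0}]'|grep -E "pos|cont"; done; python3 -m pendant '[{"dx":0,"dy":0,"dz":0.002,"rx":0,"ry":0,"rz":0,"hand":0},{"dx":0,"dy":0,"dz":0,"rx":0,"ry":0,"rz":0,"hand":0}]'|grep -E "pos|cont"
python3 -m pendant '[{"dx":0,"dy":0,"dz":0.002,"rx":0,"ry":0,"rz":0,"hand":0},{"dx":0,"dy":0,"dz":0,"rx":0,"ry":0,"rz":0,"hand":0}]'|grep -E "pos|cont"
```

```text
position: [0.356, 0.2746, 0.0425]
contact_force: [1.6, -5.4, 8.3]
position: [0.3562, 0.2746, 0.0408]
contact_force: [1.2, -5.4, 11.3]
position: [0.3563, 0.2747, 0.0402]
contact_force: [-1.0, -7.3, 22.7]
```

The stop is reached (z no longer falls, 23 N). Check the lid angle and the peg numerically.

Run:
```python
from h import *
from rig import manip
t=manip.get_image('top');s=manip.get_image('side')
def proj(d,P):
    c=rot(d['attitude']).inv().apply(P-np.array(d['position']));return np.array([d['cx']+d['fx']*c[0]/-c[2],d['cy']-d['fy']*c[1]/-c[2]])
for n,d,b in(('t',t,(290,90,440,250)),('s',s,(255,90,380,215))):
    q=blobs(d['frame'],(18,120,70),(35,255,255),b)[0];print(n,'yellow',cv2.boundingRect(q))
    for a in(0,.35,.4,.45,.5):
        ca,sa=np.cos(a),np.sin(a)
        pts=[proj(d,bw(70+x*ca+z*sa,y,118-x*sa+z*ca)) for x in(0,-146) for y in(85,-85) for z in(-6,2)]
        print(a,np.round(cv2.boundingRect(np.array(pts,np.float32))))
    for q in blobs(d['frame'],(105,120,40),(125,255,255),(340,120,440,240),6): print(n,'blue',cv2.boundingRect(q))
go((-185,113,40))
```

```text
t yellow (317, 135, 101, 75)
0 [316 133  96  86]
0.35 [316 133 101  81]
0.4 [316 133 101  80]
0.45 [316 133 102  78]
0.5 [316 133 102  76]
t blue (405, 203, 11, 10)
s yellow (270, 127, 79, 51)
0 [269 144  85  45]
0.35 [269 131  83  48]
0.4 [269 128  82  51]
0.45 [269 125  81  54]
0.5 [268 122  81  57]
s blue (395, 215, 15, 10)
s blue (356, 136, 6, 15)
s blue (399, 201, 7, 4)
t 10.25 bin pos [-183.   113.7   40.2] F [ 0.4 -6.4 22.8] w -0.0003640217630291204
shift [-1.3  1.7  0.2] tilt [ 0.006 -0.001 -1.   ]
heading -35.32754395205312 rz None
```

```bash
python3 -m pendant '[{"dx":0,"dy":0,"dz":0.001,"rx":0,"ry":0,"rz":0,"hand":0},{"dx":0,"dy":0,"dz":0,"rx":0,"ry":0,"rz":0,"hand":0},{"dx":0,"dy":0,"dz":0,"rx":0,"ry":0,"rz":0,"hand":0},{"dx":0,"dy":0,"dz":0,"rx":0,"ry":0,"rz":0,"hand":0},{"dx":0,"dy":0,"dz":0,"rx":0,"ry":0,"rz":0,"hand":0},{"dx":0,"dy":0,"dz":0,"rx":0,"ry":0,"rz":0,"hand":0}]'; python3 -c "
from rig import manip;print(manip.sign_off())"
```

```text
clock: 10.75
position: [0.3564, 0.2747, 0.04]
ee_rot: [-0.001, 0.979, -0.203, 0.003]
contact_force: [-2.1, -7.3, 29.3]
width: 0.0003
gripper_force: 14.9
the job is handed in; nothing more can be done
None
```

The catch is pushed right to its stop, and the lever is held down at its stop with about 29 N, with the lid open at roughly 0.42–0.45 rad by the camera check; the job was handed in at about 10.8 s.

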